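# Dock the two water testers and latch the dust lid

### The arm

A 7-joint arm with a two-finger parallel gripper is mounted at the origin on the work surface. World frame = base frame: x ahead of the robot, y to its left, z up, the work surface at z = 0. Lengths are in m, angles in rad, forces in N, time in s.
With the tool pointing down it reaches from about 0.425 to 0.95 m from the base axis. Payload 4.7 kg.
Tool frame: the origin (TCP) lies between the finger pads; the fingertips stand manip.tip_extent ahead of it and the grasp point (between the pads) is the TCP (manip.tip_extent is the distance from the TCP to the fingertips, in m); z points along the fingers, y is the line along which they close (so a half turn about z gives the same grasp; the last joint's range is limited). The gripper opens to 85 mm and grips with 20 to 120 N. Pads are 22 mm wide; open, the fingers measure 114 mm over their backs; the gripper's body (76 mm by 85 mm) begins 54 mm behind the grasp point. The pads swing forward as they close: fully open they stand 13 mm farther back than shut.
Start: joints at [1.317, 0.469, -0.049, 1.532, 0.024, 1.141, -0.082], TCP at [0.151, -0.658, 0.25] pointing down, gripper open.
Joint ranges: [-2.59, 2.59], [-0.33, 1.99], [-1.39, 1.29], [0.1, 2.45], [-1.04, 4.18], [0.21, 1.99], [-2.66, 2.66]. Speed limits (rad/s): [2.57, 2.57, 3.14, 3.14, 3.14, 3.14, 3.14].

### API

Orientations are given as [roll, pitch, yaw] about the fixed x, y, z axes, in that order (R = Rz(yaw) Ry(pitch) Rx(roll)).
In Python, from rig import manip, camera, models gives the robot as it stands.
- The arm moves only by the shell command python3 -m handwheel 'ROWS'. ROWS is JSON, a list of rows, each a list of 7 numbers: the shift along the world's x, y, z in units of 0.1 m (1.0 is 0.1 m), then the turn, a rotation vector about the world's x, y, z in units of pi rad (1.0 is pi rad), then the closure, from -1 (fully open) to 1 (shut). A call has 1 to 20 rows; each row is the pose to reach, as a shift and turn from the pose commanded when the call began, turning the shorter way round; what a row does not reach only later rows make up. A row lasts 1/8 s, in which the tool goes at most 62.5 mm and 10.7 degrees, less where a joint would pass 70% of its speed; a pose out of reach is approached as far as the arm can. A call with a number of a shift or a turn outside -1 to 1 is refused whole. A call with a gripper value outside its range is refused whole. The fingers move at their own pace and stop on an object; the grip force is fixed at half the most. Time passes only in rows, so rows that repeat a pose let the fingers close. It gives the time, the measured TCP pose, the force, the opening and the grip force at its end, in the units of the state.
- manip.observe(): the state, without advancing time (a new reading comes with each control period).
- camera(name): name is "side" or "top"; returns a dict with "color" (480x640x3 uint8, red, green, blue), "range_z" (480x640 float32, m along the optical axis (not along the pixel's ray), 0 where there is no reading), "intrinsics" (3x3 intrinsics, pixels), "k1" (the pictures are not rectified: a ray, as slopes to the right and down, at radius r is drawn at 1 + k1 r^2 times it, then the intrinsics apply), "R" (3x3) and "t" (3): a world point X has camera coordinates R X + t. Camera axes: x right, y down, z forward; pixel columns grow to the right and rows downward; lengths in m; the calibration is good to about 2 mm. A picture is of the moment at which its call begins.
- manip.sign_off(): hands the job in; it is judged then, once.
Trained networks look in a picture, given as the dict that the camera call returned (one of the last four; its "shot" number tells which), for a name from the list of things; names that differ only in an ending like _2 or _b are one class to them, and where a whole thing is asked for, a point or a joint stands for the part that bears it (a point fixed in the world has none). Each returns a list of dicts, best first, with "conf" (0 to 1); they miss things now and then, are a little off and sometimes report something else, mostly with a low value. They report only what shows in the picture. A call takes as long as a camera call. They do not tell look-alikes from the thing itself.
- models.boxes_of(picture, query): "position" ([x, y, z] in m, in world coordinates, good to about 4 mm: the middle of the surface that is visible of it).
- models.regions_of(picture, query): "region" (480x640 bool, what is visible of it).
The state is a dict: "time": time; "joint_positions": joint angles; "joint_vel": joint speeds; "joint_efforts": joint torques, N m; "tcp_pos": TCP position; "ee_rot": TCP orientation; "ft_force": force on the tool from outside, world axes, zero at the start; "wrist_torque": the same for the moment, N m; "grip_width": finger opening in m; "finger_force": force on a finger pad.
Only numpy, scipy, OpenCV 4.12 (cv2) and the standard library are available. Lean on these libraries where they do the work, as an engineer would, in place of code of your own. Each camera call takes 0.05 s, during which the arm holds its last target. There are 200 camera calls.

### The job

Take the yellow and the blue water tester out of the leaning draining stand and lower each one, foot down, into the dock bay that has the tag of its own colour, letting go only once its foot is well inside the bay. With both standing in their bays, swing the clear lid fully shut over them, then turn the red turnbutton a quarter turn so that it lies across the lid's edge and keeps it shut. Leave the bottles and the beaker where they stand.

Things in the scene. Friction and masses are not known exactly. Their poses are not given: they have to be found in the camera images.
- tester_yellow: yellow pen-shaped water tester, 140 mm long, 120 g, loose. Origin: centre of its foot's end; z along its length to the head. Clear foot (z 0 to 45 mm) 24 mm in x by 22 in y; yellow body (z 42 to 140) 24 in x by 30 in y. Starts in a pocket of the stand, leaning 33 degrees from upright, head to the stand's -x; its top 56 mm sticks out
- tester_blue: blue water tester, otherwise the same as the yellow one. Either tester may be in either pocket
- stand: fixed white draining stand, grey base 150 mm (x) by 170 (y). Origin: centre of its underside, z up. Two pockets at y = +45 and -45 mm, floors near x = 30, z = 37 mm, inside 30 mm (across x) by 36 (y), leaning 33 degrees to -x (to the robot's left); walls along the slope 82 mm on the lower (-x) side, 58 mm on the others. Draw testers out along their length
- dock: fixed white dock, grey base 170 by 130 mm (x, y). Origin: on the bench midway between the bays, z up. Bays at x = 0, y = +30 and -30 mm, inside 44 mm (x) by 38 (y), floor z = 11, rim z = 90, walls 5 mm; tester x axis goes along dock y. Docked tester's head at z = 151. Back panel x = 66 to 74, up to z = 162, carries the lid; front post x = -84 to -72, y = -8 to 8, up to z = 168
- tag_yellow: fixed yellow tag block, 20 mm (x) by 36 mm (y), top at z = 88 mm, against the front of one bay (either one). Origin: on the bench, axes parallel to the dock's; its bay's centre is 37 mm from it along +x. The yellow tester belongs in this bay
- tag_blue: fixed blue tag block, the same, at the other bay. The blue tester belongs in this bay
- lid (a joint): angle of the clear, green-framed lid, rad: 0 shut (level), growing as it opens, to 2.25 at most; it stands open at about 2 at the start (leaning back beyond upright) and stays at any angle where it is left (stiff hinge, about 2 N at its edge)
- lid_hinge (a point): middle of the lid's hinge line, at dock x = 70 mm, z = 165 mm; the hinge line runs along the dock's y. The lid is a plate 134 mm long from the hinge, 124 mm wide, 6 mm thick (frame 8 mm)
- lid_edge (a point): middle of the lid's free edge, 134 mm from the hinge; at dock x = -64 mm, z = 165 mm when shut
- latch (a joint): angle of the red turnbutton about its upright pivot, rad: near 0 (within 0.3) at the start, lying along the dock's y, clear of the lid; positive is anticlockwise from above; stops at +1.6 and -1.6. A quarter turn either way lays it across the lid's edge
- latch_grip (a point): middle of the turnbutton, on its pivot axis, dock x = -78 mm, y = 0, z = 184 mm. The turnbutton is a bar 64 mm long, 12 mm wide, 24 mm high, its underside 3 mm above the shut lid
- bottle_a: sample bottle with white cap, 64 mm across, 130 mm high, loose; bystander. Origin: centre of its underside
- bottle_b: sample bottle with blue cap, same size, loose; bystander
- beaker: glass beaker, 80 mm across, 90 mm high, loose; bystander. Origin: centre of its underside
Mind the look-alikes: they are no part of the job. Leave any green, orange or pink look-alike of the tester_blue alone.

How it is judged:
By the outcome, as a careful person would: the job done as asked, in the order asked, and still so for the second after the job is handed in, with the robot touching nothing.
It also fails if it takes over 72 s, if anything falls off the work surface, if the arm or the gripper's body presses on something with over 40 N, if the wrist force passes 120 N, or if a joint passes its speed limit or range.

## Working session

There is one attempt and no reset: what is moved stays moved. The work goes in short steps, Python scripts to look and compute and a shell command to move; the robot and the scene stay as the last step left them, time stands still between calls to the robot, and variables do not carry over. Pictures are saved under pics/ and viewed, at most 10 in all, crops included, and the job is handed in when it is done.

```bash
mkdir -p pics; ls
cat > h.py <<'E'
import numpy as np, cv2
from rig import manip, camera, models
def world(p,u,v,z):
    K=p["intrinsics"];d=np.array([p["k1"],0,0,0,0.])
    s=cv2.undistortPoints(np.array([[[u,v]]],float).reshape(-1,1,2),K,d).reshape(-1,2)
    return p["R"].T@(np.array([s[0,0]*z,s[0,1]*z,z])-p["t"])
def cloud(p,mask):
    v,u=np.nonzero(mask&(p["range_z"]>0));z=p["range_z"][v,u]
    d=np.array([p["k1"],0,0,0,0.])
    s=cv2.undistortPoints(np.c_[u,v].astype(float).reshape(-1,1,2),p["intrinsics"],d).reshape(-1,2)
    return (np.c_[s*z[:,None],z]-p["t"])@p["R"]
E
python3 - <<'E'
from h import *
print(manip.observe(),manip.tip_extent)
for n in("side","top"):
    p=camera(n);cv2.imwrite(f"pics/{n}0.png",p["color"][:,:,::-1]);print(n,p["k1"],p["R"],p["t"],p["intrinsics"])
    for q in("tester_yellow","tester_blue","stand","dock","tag_yellow","tag_blue","lid","latch","lid_edge","latch_grip","bottle_a","beaker"):
        try:
            print(q,[(np.round(b["position"],3).tolist(),round(b["conf"],2)) for b in models.boxes_of(p,q)])
        except Exception as e: print(q,e)
E
```

```text
pics
{'time': 0.0, 'joint_positions': array([ 1.31706067,  0.46944312, -0.0485966 ,  1.53370345,  0.02410618,
        1.14097984, -0.08229322]), 'joint_vel': array([-1.07953529e-03, -3.36902215e-04, -9.97336878e-04,  3.85795721e-04,
        2.41872142e-04, -8.06365176e-05, -9.06578099e-05]), 'joint_efforts': array([ 8.05766867e-04, -5.10302067e+01, -4.62187501e-02, -2.37712455e+01,
        1.08173559e-02,  7.39315816e-03,  6.13633432e-06]), 'tcp_pos': array([ 0.15037793, -0.65747482,  0.24925622]), 'ee_rot': array([-3.13964629e+00,  7.60977424e-05,  2.24878405e-01]), 'ft_force': array([ 0.83782935, -0.38168294,  0.15718609]), 'wrist_torque': array([ 0.01043963, -0.01574991,  0.0116295 ]), 'finger_force': 0.0, 'grip_width': 0.08558497952666871} 0.019
side -0.02649870173424824 [[-0.86814122 -0.49619485  0.01102264]
 [-0.37146279  0.63486076 -0.67747119]
 [ 0.32915987 -0.59223517 -0.73546671]] [0.51557701 0.2513909  1.04466856] [[557.57447004   0.         320.92459057]
 [  0.         557.57447004 235.29704834]
 [  0.           0.           1.        ]]
tester_yellow [([0.559, 0.279, 0.1
[... 1202 characters left out ...]
.331, 0.126, 0.028], 0.92), ([0.498, 0.201, 0.134], 0.9), ([0.588, 0.426, 0.026], 0.81), ([0.746, 0.276, 0.09], 0.67), ([0.333, 0.306, 0.023], 0.59)]
stand [([0.55, 0.201, 0.011], 0.6)]
dock [([0.535, -0.156, 0.14], 0.8), ([0.551, 0.202, 0.011], 0.5)]
tag_yellow [([0.557, -0.012, 0.192], 0.73), ([0.569, -0.059, 0.086], 0.71)]
tag_blue [([0.518, -0.05, 0.081], 0.59)]
lid [([0.531, -0.191, 0.233], 0.63), ([0.572, -0.06, 0.083], 0.58)]
latch [([0.557, -0.012, 0.192], 0.7)]
lid_edge [([0.529, -0.193, 0.233], 0.81)]
latch_grip [([0.553, -0.016, 0.195], 0.79), ([0.516, -0.05, 0.082], 0.6)]
bottle_a [([0.75, 0.275, 0.091], 0.89), ([0.796, 0.003, 0.09], 0.66)]
beaker [([0.752, -0.205, 0.054], 0.82)]
```

View pics/side0.png

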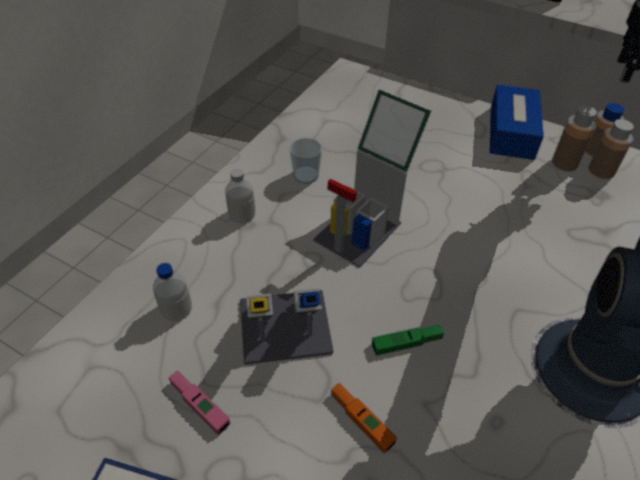

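View pics/top0.png

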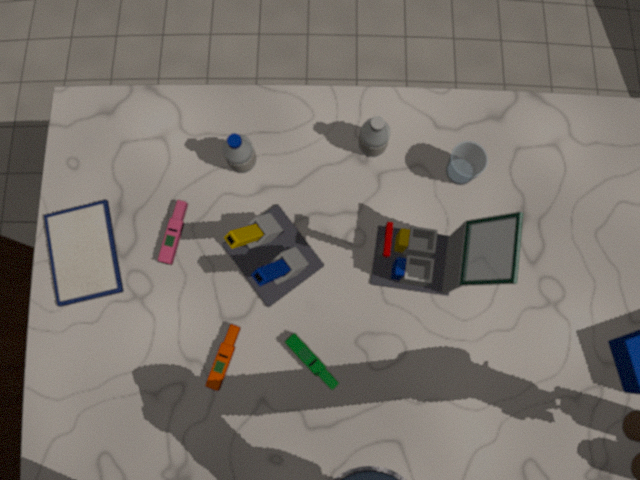

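The side view shows the stand with yellow at (260,305) and blue at (310,300), and the dock with the yellow tag at (340,218) and the blue tag at (362,232). The lid stands open at (395,130) and the red turnbutton is at (342,190). The top view agrees: yellow head (240,237), blue head (270,272), tags (404,240) and (399,268), turnbutton (388,240). The pink, orange and green pens lying flat are look-alikes.

Next I'll fit the geometry.

```bash
cat > m.py <<'E'
from h import *
P={n:camera(n) for n in("side","top")}
def rect(pts,name):
    c,wh,a=cv2.minAreaRect((pts[:,:2]*1000).astype(np.float32));print(name,len(pts),np.round(c,1),np.round(wh,1),round(a,1))
for n,p in P.items():
    C=cloud(p,np.ones((480,640),bool)); v,u=np.nonzero(p["range_z"]>0)
    hsv=cv2.cvtColor(p["color"],cv2.COLOR_RGB2HSV)[v,u]
    h,s,val=hsv.T.astype(int)
    def box(x0,x1,y0,y1,z0,z1): return (C[:,0]>x0)&(C[:,0]<x1)&(C[:,1]>y0)&(C[:,1]<y1)&(C[:,2]>z0)&(C[:,2]<z1)
    print("==",n,"bench z",np.median(C[box(.4,.45,-.1,.05,-.05,.05)][:,2]))
    for nm,b in(("stand",(.42,.68,.08,.32)),("dock",(.42,.64,-.2,.06))):
        k=box(*b,.004,.02);q=C[k];print(nm,"base z",np.percentile(q[:,2],[10,50,90]).round(4));rect(q,nm)
    for nm,b,m in(("tag_y",(.5,.64,-.12,.0,.02,.12),(h>20)&(h<35)&(s>130)),("tag_b",(.45,.6,-.12,.0,.02,.12),(h>105)&(h<125)&(s>130)),
        ("latch",(.48,.62,-.08,.05,.15,.25),((h<8)|(h>172))&(s>130)),
        ("ty",(.48,.66,.17,.34,.08,.2),(h>20)&(h<35)&(s>130)),("tb",(.42,.58,.12,.3,.08,.2),(h>105)&(h<125)&(s>130)),("lidframe",(.4,.65,-.35,-.1,.15,.35),(h>60)&(h<95)&(s>80))):
        q=C[box(*b)&m]
        if len(q)<8: print(nm,len(q));continue
        print(nm,len(q),"lo",np.percentile(q,2,0).round(3),"hi",np.percentile(q,98,0).round(3),"med",np.median(q,0).round(3))
        t=q[q[:,2]>np.percentile(q[:,2],98)-.006];rect(t,nm+" top")
    np.savez(f"c_{n}.npz",C=C,hsv=hsv,u=u,v=v)
E
python3 m.py
```

```text
== side bench z 0.0001839179370538102
stand base z [0.0075 0.0103 0.0126]
stand 4478 [549.5 200. ] [259.3 239. ] 0.2
dock base z [0.0046 0.0068 0.0137]
dock 1319 [531.  -64.8] [218.6 238.3] 1.3
tag_y 146 lo [ 0.563 -0.063  0.023] hi [ 0.598 -0.045  0.089] med [ 0.59  -0.05   0.057]
tag_y top 30 [581.  -55.4] [18.  33.4] 86.2
tag_b 463 lo [ 0.505 -0.057  0.022] hi [ 0.539 -0.036  0.09 ] med [ 0.52  -0.041  0.064]
tag_b top 121 [521.9 -47.9] [24.  34.1] 87.8
latch 314 lo [ 0.527 -0.018  0.177] hi [ 0.584 -0.003  0.198] med [ 0.553 -0.008  0.192]
latch top 160 [556.1 -11.6] [15.4 60.1] 84.6
ty 199 lo [0.545 0.268 0.145] hi [0.572 0.294 0.161] med [0.558 0.282 0.154]
ty top 88 [560.1 278.6] [28.9 15.3] 43.8
tb 209 lo [0.474 0.212 0.125] hi [0.507 0.239 0.161] med [0.489 0.227 0.153]
tb top 81 [489.2 224.3] [27.7 17.7] 31.5
lidframe 392 lo [ 0.472 -0.228  0.169] hi [ 0.594 -0.151  0.283] med [ 0.515 -0.187  0.225]
lidframe top 98 [ 528.2 -220.4] [ 12.7 120.5] 84.7
== top bench z -0.0004929566414497306
stand base z [0.0053 0.0092 0.0128]
stand 3363 [549.8 200.1] [239.8 258.4] 89.7
dock bas
[... 153 characters left out ...]
086]
tag_y top 138 [578.  -58.1] [19.6 35.4] 82.3
tag_b 242 lo [ 0.501 -0.059  0.027] hi [ 0.536 -0.039  0.091] med [ 0.516 -0.048  0.086]
tag_b top 135 [519.3 -50.1] [18.4 35.4] 82.5
latch 256 lo [ 0.523 -0.022  0.178] hi [ 0.584 -0.005  0.199] med [ 0.553 -0.013  0.195]
latch top 197 [554.1 -13.9] [11.8 62.7] 83.4
ty 584 lo [0.543 0.23  0.084] hi [0.596 0.289 0.16 ] med [0.567 0.258 0.134]
ty top 107 [526.8 251.4] [108.3  19.1] 37.3
tb 547 lo [0.474 0.175 0.084] hi [0.526 0.233 0.16 ] med [0.499 0.203 0.134]
tb top 98 [487.  221.2] [30.  19.7] 35.2
lidframe 436 lo [ 0.47  -0.228  0.168] hi [ 0.592 -0.154  0.283] med [ 0.527 -0.193  0.229]
lidframe top 109 [ 526.8 -220.8] [  6.1 117. ] 82.6
```

```bash
cat > f.py <<'E'
import numpy as np,cv2
from scipy.optimize import least_squares
D={n:np.load(f"c_{n}.npz") for n in("side","top")}
def get(b,hr,n):
    d=D[n];C=d["C"];h,s,_=d["hsv"].T.astype(int)
    k=(h>hr[0])&(h<hr[1])&(s>110)
    for i in range(3):k&=(C[:,i]>b[2*i])&(C[:,i]<b[2*i+1])
    return C[k]
def res(x,q,lean=None):
    p=x[:3];f=x[3];l=x[4]
    a=np.array([np.cos(f)*np.sin(l),np.sin(f)*np.sin(l),np.cos(l)])   # axis foot->head
    y=np.array([-np.sin(f),np.cos(f),0]);xx=np.cross(y,a)
    d=q-p;L=np.c_[d@xx,d@y,d@a+.049]
    e=np.abs(L)-np.array([.012,.015,.049])
    return np.linalg.norm(np.maximum(e,0),axis=1)+np.minimum(e.max(1),0)
for nm,b,hr,x0 in(("yellow",(.53,.62,.2,.32,.09,.19),(20,35),[.552,.275,.15]),("blue",(.46,.54,.14,.26,.09,.19),(105,125),[.483,.22,.15])):
    for S in(("side",),("top",),("side","top")):
        q=np.vstack([get(b,hr,n) for n in S])
        r=least_squares(lambda x:np.r_[res(x,q),(x[4]-np.radians(33))*.2],[*x0,np.radians(126),np.radians(33)],loss="soft_l1",f_scale=.002)
        print(nm,S,len(q),"head",r.x[:3].round(4),"heading",np.degrees(r.x[3]).round(1),"lean",np.degrees(r.x[4]).round(1),"rms mm",(1e3*np.sqrt(np.mean(res(r.x,q)**2))).round(2))
for n in D:
    d=D[n];C=d["C"];h,s,v=d["hsv"].T.astype(int)
    k=(C[:,0]>.4)&(C[:,0]<.7)&(C[:,1]>.06)&(C[:,1]<.34)&(abs(C[:,2]-.0105)<.006)&(v<110)&(s<60)
    m=np.zeros((700,700),np.uint8);ij=(C[k][:,:2]*1000).astype(int);m[ij[:,1]+100,ij[:,0]]=255
    m=cv2.morphologyEx(m,cv2.MORPH_CLOSE,np.ones((9,9)));m=cv2.morphologyEx(m,cv2.MORPH_OPEN,np.ones((9,9)))
    c=max(cv2.findContours(m,0,2)[0],key=cv2.contourArea);print(n,"stand base",cv2.minAreaRect(c+np.array([0,-100])))
E
python3 f.py
```

```text
yellow ('side',) 209 head [0.5595 0.2821 0.155 ] heading 128.6 lean 33.1 rms mm 1.43
yellow ('top',) 538 head [0.5553 0.2796 0.1536] heading 128.6 lean 32.6 rms mm 1.24
yellow ('side', 'top') 747 head [0.5554 0.2798 0.1541] heading 128.6 lean 32.4 rms mm 1.37
blue ('side',) 217 head [0.4875 0.2266 0.1542] heading 126.0 lean 33.2 rms mm 1.58
blue ('top',) 512 head [0.4842 0.2255 0.1535] heading 128.1 lean 33.2 rms mm 1.22
blue ('side', 'top') 729 head [0.4852 0.2261 0.1536] heading 126.9 lean 33.2 rms mm 1.41
side stand base ((555.1707763671875, 214.03659057617188), (172.72817993164062, 156.32994079589844), 38.65980911254883)
top stand base ((549.5496215820312, 210.69638061523438), (170.19107055664062, 153.9014892578125), 39.42780303955078)
```

Both tester fits check out: head height is 0.154 m against 37+140·cos33 = 154 mm, and the head spacing and stand base match the given sizes. The dock gives y axis (0.991,-0.134), and the tag spacing is 59.5 mm. First I'll travel high around to above the stand, turning the yaw on the way.

```bash
python3 -m handwheel '[[0.33,0.17,0.33,0,0,0.021,-1],[0.67,0.33,0.67,0,0,0.043,-1],[1,0.5,1,0,0,0.064,-1]]' &&
python3 -m handwheel '[[0.33,0.17,0.33,0,0,0.021,-1],[0.67,0.33,0.67,0,0,0.043,-1],[1,0.5,1,0,0,0.064,-1]]' &&
python3 -m handwheel '[[0.33,0.33,0,0,0,0.021,-1],[0.67,0.67,0,0,0,0.043,-1],[1,1,0,0,0,0.064,-1]]' &&
python3 -m handwheel '[[0.33,0.33,0,0,0,0.021,-1],[0.67,0.67,0,0,0,0.043,-1],[1,1,0,0,0,0.064,-1]]' 
python3 -m handwheel '[[0,0.5,0,0,0,0.032,-1],[0,1,0,0,0,0.064,-1]]'
python3 -m handwheel '[[0,0.5,0,0,0,0.032,-1],[0,1,0,0,0,0.064,-1]]'
python3 -m handwheel '[[0,0.5,0,0,0,0.032,-1],[0,1,0,0,0,0.064,-1]]'
python3 -m handwheel '[[0,0.5,0,0,0,0.032,-1],[0,1,0,0,0,0.064,-1]]'
python3 -m handwheel '[[0,0.5,0,0,0,0.032,-1],[0,1,0,0,0,0.064,-1]]'
python3 -m handwheel '[[0,0.5,0,0,0,0.032,-1],[0,1,0,0,0,0.064,-1],[0,1,0,0,0,0.064,-1]]'
cat > s.py <<'E'
import sys
from h import *
from scipy.spatial.transform import Rotation as Ro
o=manip.observe();R=Ro.from_euler("xyz",o["ee_rot"])
print("t",o["time"],"p",o["tcp_pos"].round(4),"q",o["joint_positions"].round(2),"F",o["ft_force"].round(1),"w",round(o["grip_width"],4),"ff",o["finger_force"])
M=R.as_matrix();print("y ang",np.degrees(np.arctan2(M[1,1],M[0,1])).round(1),"z",M[:,2].round(3))
def to(pos,yang,heading=0,lean=0,n=""):
    f,l=np.radians(heading),np.radians(lean)
    z=-np.array([np.cos(f)*np.sin(l),np.sin(f)*np.sin(l),np.cos(l)])
    y=np.array([np.cos(np.radians(yang)),np.sin(np.radians(yang)),0]);y-=z*(y@z);y/=np.linalg.norm(y)
    T=Ro.from_matrix(np.c_[np.cross(y,z),y,z])
    print(n,"shift",((np.array(pos)-o["tcp_pos"])/.1).round(3),"turn",((T*R.inv()).as_rotvec()/np.pi).round(4))
E
python3 -c "
from s import *
to((.524,.3205,.234),38,128,33,'pre')
to((.564,.269,.133),38,128,33,'grasp')"
```

```text
time: 1.78
tcp_pos: [0.2515, -0.6075, 0.3515]
ee_rot: [3.141, -0.0, 0.428]
ft_force: [-0.1, 0.7, -0.8]
grip_width: 0.0853
finger_force: 0.0
time: 2.15
tcp_pos: [0.3515, -0.5573, 0.4517]
ee_rot: [3.141, -0.0, 0.629]
ft_force: [-0.5, -0.2, -0.8]
grip_width: 0.0857
finger_force: 0.0
time: 2.52
tcp_pos: [0.4515, -0.4568, 0.4505]
ee_rot: [3.141, -0.0, 0.83]
ft_force: [-0.0, 0.1, 0.4]
grip_width: 0.0851
finger_force: 0.0
time: 2.9
tcp_pos: [0.5514, -0.3568, 0.4505]
ee_rot: [3.141, 0.0, 1.031]
ft_force: [-0.4, -0.3, -0.3]
grip_width: 0.0852
finger_force: 0.0
time: 3.15
tcp_pos: [0.5508, -0.2564, 0.4499]
ee_rot: [-3.141, -0.0, 1.234]
ft_force: [-0.0, -0.4, 0.8]
grip_width: 0.0853
finger_force: 0.0
time: 3.4
tcp_pos: [0.5503, -0.1564, 0.4505]
ee_rot: [3.141, 0.0, 1.434]
ft_force: [0.1, 0.1, 1.2]
grip_width: 0.0855
finger_force: 0.0
time: 3.65
tcp_pos: [0.5502, -0.0565, 0.4506]
ee_rot: [3.141, 0.0, 1.635]
ft_force: [0.4, -0.2, -0.6]
grip_width: 0.0851
finger_force: 0.0
time: 3.9
tcp_pos: [0.5502, 0.0435, 0.4506]
ee_rot: [3.141, 0.001, 1.836]
ft_force: [0.5, 0.2, -0.7]
grip_width: 0.0852
finger_force: 0.0
time: 4.15
tcp_pos: [0.5503, 0.1434, 0.4506]
ee_rot: [3.141, 0.001, 2.037]
ft_force: [0.3, 0.3, -0.7]
grip_width: 0.0855
finger_force: 0.0
time: 4.53
tcp_pos: [0.5486, 0.2467, 0.4502]
ee_rot: [3.141, -0.003, 2.244]
ft_force: [0.4, -0.6, 0.4]
grip_width: 0.0855
finger_force: 0.0
t 4.525 p [0.5486 0.2467 0.4502] q [ 0.1   0.34 -0.82  1.37  0.25  1.53 -0.03] F [ 0.4 -0.6  0.4] w 0.0855 ff 0.0
y ang 38.6 z [-0.001  0.003 -1.   ]
pre shift [-0.246  0.738 -2.162] turn [-0.1447 -0.114  -0.0031]
grasp shift [ 0.154  0.223 -3.172] turn [-0.1447 -0.114  -0.0031]
```

```bash
python3 -m handwheel '[[-0.06,0.18,-0.2,-0.036,-0.028,-0.001,-1],[-0.12,0.37,-0.4,-0.072,-0.057,-0.002,-1],[-0.18,0.55,-0.6,-0.108,-0.085,-0.002,-1],[-0.25,0.74,-0.8,-0.145,-0.114,-0.003,-1],[-0.25,0.74,-0.8,-0.145,-0.114,-0.003,-1]]'
python3 -m handwheel '[[0,0,-0.45,0,0,0,-1],[0,0,-0.9,0,0,0,-1],[0,0,-0.9,0,0,0,-1]]'
python3 -c "
from s import *
to((.524,.3205,.234),38,128,33,'pre')
to((.564,.269,.133),38,128,33,'grasp')"
```

```text
time: 5.15
tcp_pos: [0.5223, 0.3188, 0.3673]
ee_rot: [-3.139, 0.579, 2.236]
ft_force: [-0.1, 0.2, 0.7]
grip_width: 0.0852
finger_force: 0.0
time: 5.52
tcp_pos: [0.526, 0.3128, 0.278]
ee_rot: [-3.139, 0.581, 2.225]
ft_force: [0.4, -0.4, 1.1]
grip_width: 0.085
finger_force: 0.0
t 5.525 p [0.526  0.3128 0.278 ] q [-0.35  0.48 -0.7   1.68  0.84  1.44 -0.65] F [ 0.4 -0.4  1.1] w 0.085 ff 0.0
y ang 37.4 z [ 0.331 -0.437 -0.836]
pre shift [-0.02   0.077 -0.44 ] turn [0.0017 0.0003 0.0034]
grasp shift [ 0.38  -0.438 -1.45 ] turn [0.0017 0.0003 0.0034]
```

```bash
python3 -m handwheel '[[-0.02,0.08,-0.44,0,0,0.003,-1],[-0.02,0.08,-0.44,0,0,0.003,-1]]'
python3 -m handwheel '[[0.1,-0.13,-0.25,0,0,0,-1],[0.2,-0.26,-0.5,0,0,0,-1],[0.2,-0.26,-0.5,0,0,0,-1]]'
python3 -c "
from s import *
to((.564,.269,.133),38,128,33,'grasp')
for n in('side','top'):
    p=camera(n);cv2.imwrite(f'pics/{n}1.png',p['color'][:,:,::-1])
a=cv2.imread('pics/side1.png')[200:400,150:400];b=cv2.imread('pics/top1.png')[150:350,150:400]
cv2.imwrite('pics/c1.png',cv2.resize(np.hstack([a,b]),None,fx=1.6,fy=1.6))"
```

```text
time: 5.78
tcp_pos: [0.5238, 0.3228, 0.2362]
ee_rot: [3.14, 0.58, 2.234]
ft_force: [0.3, -1.2, -0.2]
grip_width: 0.0853
finger_force: 0.0
time: 6.15
tcp_pos: [0.5452, 0.2958, 0.1877]
ee_rot: [3.137, 0.581, 2.229]
ft_force: [0.2, -0.8, 0.2]
grip_width: 0.0853
finger_force: 0.0
t 6.15 p [0.5452 0.2958 0.1877] q [-0.35  0.57 -0.66  1.76  0.94  1.3  -0.75] F [ 0.2 -0.8  0.2] w 0.0853 ff 0.0
y ang 37.9 z [ 0.34  -0.432 -0.836]
grasp shift [ 0.188 -0.268 -0.547] turn [0.0006 0.002  0.0007]
```

View pics/c1.png

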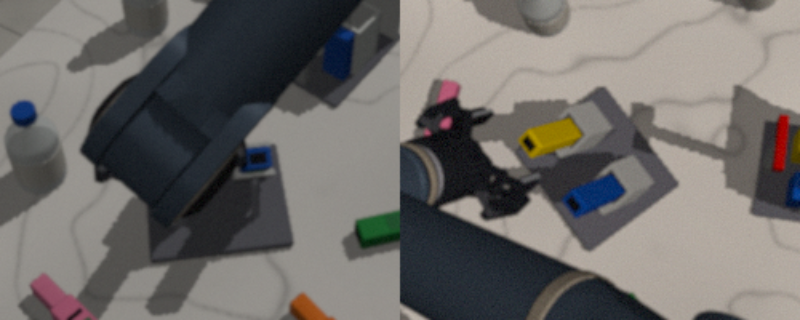

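The top half shows the open fingers at (475,113) and (515,188), straddling the line of the yellow tester with its head at (535,140). They are aligned, so I'll go in and close.

```bash
python3 -m handwheel '[[0.09,-0.13,-0.27,0,0,0,-1],[0.19,-0.26,-0.55,0,0,0,-1],[0.19,-0.26,-0.55,0,0,0,-1],[0.19,-0.26,-0.55,0,0,0,1],[0.19,-0.26,-0.55,0,0,0,1],[0.19,-0.26,-0.55,0,0,0,1],[0.19,-0.26,-0.55,0,0,0,1],[0.19,-0.26,-0.55,0,0,0,1],[0.19,-0.26,-0.55,0,0,0,1]]'
python3 s.py
```

```text
time: 7.38
tcp_pos: [0.5624, 0.2729, 0.1324]
ee_rot: [3.136, 0.58, 2.234]
ft_force: [-2.1, 1.6, 6.5]
grip_width: 0.0294
finger_force: 59.7
t 7.375 p [0.5624 0.2729 0.1324] q [-0.33  0.63 -0.63  1.81  1.01  1.21 -0.8 ] F [-2.1  1.6  6.5] w 0.0294 ff 59.70469415187836
y ang 38.2 z [ 0.342 -0.428 -0.837]
```

```bash
python3 -m handwheel '[[-0.07,0.09,0.17,0,0,0,1],[-0.17,0.21,0.42,0,0,0,1],[-0.27,0.34,0.67,0,0,0,1],[-0.38,0.49,0.95,0,0,0,1],[-0.38,0.49,0.95,0,0,0,1]]'
python3 -m handwheel '[[-0.07,0.09,0.4,0,0,0,1],[-0.1,0.12,0.9,0,0,0,1],[-0.1,0.12,0.9,0,0,0,1]]'
python3 -c "
from s import *
yb=np.array([.5745,-.0937]);bb=np.array([.5155,-.0857])
to((*yb,.33),82.3,0,0,'yellow bay')"
```

```text
time: 8.0
tcp_pos: [0.5236, 0.3243, 0.229]
ee_rot: [3.131, 0.577, 2.234]
ft_force: [0.0, 1.1, -1.1]
grip_width: 0.0293
finger_force: 59.3
time: 8.38
tcp_pos: [0.515, 0.3343, 0.3197]
ee_rot: [3.129, 0.579, 2.23]
ft_force: [-0.2, 0.1, -1.7]
grip_width: 0.0295
finger_force: 59.6
t 8.375 p [0.515  0.3343 0.3197] q [-0.38  0.45 -0.72  1.62  0.82  1.5  -0.62] F [-0.2  0.1 -1.7] w 0.0295 ff 59.6314662694931
y ang 38.1 z [ 0.344 -0.425 -0.837]
yellow bay shift [ 0.595 -4.28   0.103] turn [0.091  0.1654 0.2393]
```

```bash
python3 -m handwheel '[[0.05,-0.1,0.1,0.015,0.028,0.04,1],[0.1,-0.25,0.2,0.03,0.055,0.08,1],[0.15,-0.4,0.3,0.045,0.083,0.12,1],[0.2,-0.55,0.3,0.061,0.11,0.16,1],[0.25,-0.7,0.3,0.076,0.138,0.2,1],[0.3,-0.9,0.3,0.091,0.165,0.239,1],[0.3,-0.9,0.3,0.091,0.165,0.239,1]]'
python3 -m handwheel '[[0.05,-0.5,0.05,0,0,0,1],[0.1,-1,0.05,0,0,0,1],[0.1,-1,0.05,0,0,0,1]]'
python3 -m handwheel '[[0.1,-0.5,0,0,0,0,1],[0.2,-1,0,0,0,0,1],[0.2,-1,0,0,0,0,1]]'
python3 -m handwheel '[[0,-0.5,0,0,0,0,1],[0,-1,0,0,0,0,1],[0,-1,0,0,0,0,1]]'
python3 -c "
from s import *
to((.5745,-.0937,.33),82.3,0,0,'yellow bay')
p=camera('side');C=cloud(p,np.ones((480,640),bool));cv2.imwrite('pics/s2.png',p['color'][60:300,250:570,::-1].repeat(2,0).repeat(2,1))"
```

```text
time: 9.25
tcp_pos: [0.5472, 0.2375, 0.3434]
ee_rot: [-3.133, -0.001, 3.0]
ft_force: [0.4, -0.3, -1.0]
grip_width: 0.0295
finger_force: 59.5
time: 9.62
tcp_pos: [0.5552, 0.1376, 0.3494]
ee_rot: [-3.132, 0.0, 3.0]
ft_force: [0.1, -0.5, -1.0]
grip_width: 0.0292
finger_force: 59.9
time: 10.0
tcp_pos: [0.575, 0.0384, 0.3495]
ee_rot: [-3.134, -0.0, 3.001]
ft_force: [-0.9, -0.9, -1.5]
grip_width: 0.0291
finger_force: 59.9
time: 10.38
tcp_pos: [0.5743, -0.0606, 0.3498]
ee_rot: [-3.135, -0.0, 3.003]
ft_force: [0.3, 0.5, -0.8]
grip_width: 0.0294
finger_force: 60.0
t 10.375 p [ 0.5743 -0.0606  0.3498] q [ 0.75  0.38 -0.96  1.6   0.33  1.33  1.17] F [ 0.3  0.5 -0.8] w 0.0294 ff 59.953540563583374
y ang 82.0 z [-0.001 -0.007 -1.   ]
yellow bay shift [ 0.002 -0.331 -0.198] turn [ 0.0022 -0.0004  0.0014]
```

View pics/s2.png

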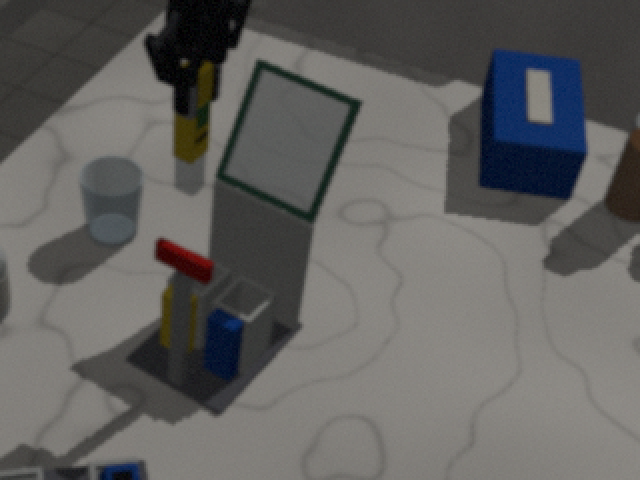

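The side picture shows yellow hanging upright at (190,120) with its clear foot at (190,180). The lid, turnbutton and tags are unchanged. I'll measure where the tester sits relative to the TCP.

```bash
cat > g.py <<'E'
import sys
from s import *
from f import res
from scipy.optimize import least_squares
hr={"y":(20,35),"b":(105,125)}[sys.argv[1]];t=o["tcp_pos"]
for n in("side","top"):
    p=camera(n);C=cloud(p,np.ones((480,640),bool));v,u=np.nonzero(p["range_z"]>0)
    h,s,_=cv2.cvtColor(p["color"],cv2.COLOR_RGB2HSV)[v,u].T.astype(int)
    q=C[(h>hr[0])&(h<hr[1])&(s>110)&(np.linalg.norm(C-t-[0,0,-.03],axis=1)<.1)]
    if len(q)<20: print(n,len(q));continue
    r=least_squares(lambda x:np.r_[res([*x[:3],np.radians(-7.7),0],q)],[*(t+[0,0,.025])],loss="soft_l1",f_scale=.002)
    print(n,len(q),"head-tcp mm",((r.x-t)*1e3).round(1),"lo z",np.percentile(q[:,2],3).round(3),"cost",1e3*np.sqrt(np.mean(res([*r.x,np.radians(-7.7),0],q)**2)))
E
sed -i 's/^for nm,b,hr,x0/if __name__=="__main__":\n  pass\nfor nm,b,hr,x0/' f.py
python3 g.py y | grep -v -e yellow -e blue -e stand
```

```text
t 10.425 p [ 0.5741 -0.0573  0.3503] q [ 0.75  0.38 -0.97  1.6   0.33  1.33  1.17] F [-0.1  1.  -1.4] w 0.0294 ff 59.95477616786957
y ang 82.3 z [-0.001 -0.005 -1.   ]
side 506 head-tcp mm [ 6.2  0.5 31.1] lo z 0.282 cost 4.772479585711661
top 165 head-tcp mm [ 3.2  2.4 32.7] lo z 0.284 cost 4.6843434682703835
```

```bash
python3 -m handwheel '[[-0.04,-0.2,-0.1,0,0,0,1],[-0.04,-0.37,-0.2,0,0,0,1],[-0.04,-0.37,-0.2,0,0,0,1]]'
python3 -m handwheel '[[0,0,-0.4,0,0,0,1],[0,0,-0.8,0,0,0,1],[0,0,-0.8,0,0,0,1],[0,0,-0.8,0,0,0,1]]'
python3 -c "
from s import *
to((.5705,-.0945,.25),82.3,0,0,'yellow bay')"
python3 g.py y|tail -2
```

```text
time: 10.9
tcp_pos: [0.5698, -0.0969, 0.3295]
ee_rot: [-3.136, -0.001, 3.005]
ft_force: [-0.4, -1.0, -1.1]
grip_width: 0.0293
finger_force: 60.1
time: 11.4
tcp_pos: [0.5716, -0.0935, 0.253]
ee_rot: [-3.137, 0.004, 3.01]
ft_force: [0.6, -0.4, -0.1]
grip_width: 0.0294
finger_force: 60.0
t 11.4 p [ 0.5716 -0.0935  0.253 ] q [ 0.77  0.46 -0.92  1.73  0.4   1.15  1.17] F [ 0.6 -0.4 -0.1] w 0.0294 ff 59.99270260334015
y ang 82.5 z [ 0.004 -0.005 -1.   ]
yellow bay shift [-0.011 -0.01  -0.03 ] turn [ 0.0015  0.0011 -0.0008]
side 399 head-tcp mm [ 6.5  0.6 24.7] lo z 0.184 cost 5.324693978604097
top 120 head-tcp mm [ 4.1  4.1 31.1] lo z 0.183 cost 5.9474017112081645
```

```bash
python3 -m handwheel '[[-0.01,0,-0.3,0,0,0,1],[-0.01,0,-0.6,0,0,0,1],[-0.01,0,-0.9,0,0,0,1],[-0.01,0,-0.9,0,0,0,1]]'
python3 -m handwheel '[[0,0,-0.15,0,0,0,1],[0,0,-0.29,0,0,0,1],[0,0,-0.34,0,0,0,1],[0,0,-0.34,0,0,0,1]]'
python3 s.py
```

```text
time: 12.0
tcp_pos: [0.5689, -0.0942, 0.1608]
ee_rot: [-3.136, -0.0, 3.009]
ft_force: [0.9, 0.0, -0.3]
grip_width: 0.0295
finger_force: 60.0
time: 12.5
tcp_pos: [0.5698, -0.0941, 0.1282]
ee_rot: [-3.135, 0.002, 3.009]
ft_force: [-2.8, -1.3, 4.1]
grip_width: 0.0293
finger_force: 60.8
t 12.5 p [ 0.5698 -0.0941  0.1282] q [ 0.69  0.59 -0.83  1.85  0.54  0.94  1.05] F [-2.8 -1.3  4.1] w 0.0293 ff 60.77021598815918
y ang 82.4 z [ 0.001 -0.006 -1.   ]
```

```bash
python3 -m handwheel '[[0,0,0,0,0,0,-0.3],[0,0,0,0,0,0,-0.3],[0,0,0,0,0,0,-0.3],[0,0,0.3,0,0,0,-0.3],[0,0,0.65,0,0,0,-0.3],[0,0,1,0,0,0,-0.3]]'
python3 -m handwheel '[[0,0.2,0.5,0,0,0,-0.3],[0,0.4,1,0,0,0,-0.3],[0,0.8,1,0,0,0,-0.3]]'
python3 - <<'E'
from s import *
for n in("side","top"):
    p=camera(n);C=cloud(p,np.ones((480,640),bool));v,u=np.nonzero(p["range_z"]>0)
    h,s,_=cv2.cvtColor(p["color"],cv2.COLOR_RGB2HSV)[v,u].T.astype(int)
    q=C[(h>20)&(h<35)&(s>110)&(C[:,2]>.1)&(C[:,1]<-.05)]
    print(n,len(q),"lo",np.percentile(q,2,0).round(3),"hi",np.percentile(q,98,0).round(3))
a=(.524+.0,)
to((.446,.278,.32),38,128,33,'pre blue high')
E
```

```text
time: 13.25
tcp_pos: [0.5694, -0.094, 0.2282]
ee_rot: [-3.137, 0.002, 3.01]
ft_force: [1.6, -0.7, -0.8]
grip_width: 0.0553
finger_force: 0.0
time: 13.62
tcp_pos: [0.5717, -0.0141, 0.3315]
ee_rot: [-3.137, 0.01, 3.006]
ft_force: [0.2, -0.0, -0.3]
grip_width: 0.0556
finger_force: 0.0
t 13.625 p [ 0.5717 -0.0141  0.3315] q [ 0.68  0.38 -0.97  1.64  0.34  1.28  1.08] F [ 0.2 -0.  -0.3] w 0.0556 ff 0.0
y ang 82.2 z [ 0.009 -0.006 -1.   ]
side 187 lo [ 0.562 -0.107  0.119] hi [ 0.585 -0.078  0.154]
top 38 lo [ 0.485 -0.086  0.1  ] hi [ 0.579 -0.079  0.295]
pre blue high shift [-1.257  2.921 -0.115] turn [-0.0907 -0.1608 -0.2385]
```

```bash
python3 -m handwheel '[[-0.2,0.45,0.1,0,0,0,-1],[-0.4,0.9,0.2,0,0,0,-1],[-0.4,1,0.2,0,0,0,-1]]'
python3 -m handwheel '[[-0.2,0.45,0,0,0,0,-1],[-0.4,0.9,0,0,0,0,-1],[-0.4,1,0,0,0,0,-1]]'
python3 -m handwheel '[[-0.1,0.2,0,-0.015,-0.027,-0.04,-1],[-0.2,0.35,0,-0.03,-0.054,-0.08,-1],[-0.3,0.5,0,-0.045,-0.08,-0.12,-1],[-0.4,0.7,0,-0.06,-0.107,-0.16,-1],[-0.45,0.92,0,-0.076,-0.134,-0.2,-1],[-0.45,0.92,0,-0.091,-0.161,-0.239,-1],[-0.45,0.92,0,-0.091,-0.161,-0.239,-1]]'
python3 -c "
from s import *
to((.454,.2655,.231),38,128,33,'pre')
to((.4944,.2140,.1305),38,128,33,'grasp')"
```

```text
time: 14.1
tcp_pos: [0.528, 0.0896, 0.3484]
ee_rot: [-3.137, 0.003, 3.016]
ft_force: [0.2, 0.1, -0.5]
grip_width: 0.086
finger_force: 0.0
time: 14.48
tcp_pos: [0.4879, 0.1885, 0.3474]
ee_rot: [-3.136, 0.002, 3.015]
ft_force: [-0.2, -0.9, -0.1]
grip_width: 0.085
finger_force: 0.0
time: 15.35
tcp_pos: [0.4447, 0.2784, 0.3458]
ee_rot: [-3.135, 0.568, 2.242]
ft_force: [0.4, -0.6, -0.4]
grip_width: 0.0855
finger_force: 0.0
t 15.35 p [0.4447 0.2784 0.3458] q [-0.21  0.3  -0.88  1.77  0.74  1.5  -0.62] F [ 0.4 -0.6 -0.4] w 0.0855 ff 0.0
y ang 38.2 z [ 0.329 -0.425 -0.843]
pre shift [ 0.093 -0.129 -1.148] turn [-0.0009 -0.0031 -0.0013]
grasp shift [ 0.497 -0.644 -2.153] turn [-0.0009 -0.0031 -0.0013]
```

```bash
python3 -m handwheel '[[0.05,-0.07,-0.5,0,-0.003,0,-1],[0.09,-0.13,-1,0,-0.003,0,-1],[0.09,-0.13,-1,0,-0.003,0,-1]]'
python3 -m handwheel '[[0.1,-0.13,-0.32,0,0,0,-1],[0.2,-0.26,-0.64,0,0,0,-1],[0.2,-0.26,-0.64,0,0,0,-1],[0.2,-0.26,-0.64,0,0,0,-1]]'
python3 -c "
from s import *
to((.4944,.2140,.1305),38,128,33,'grasp')"
```

```text
time: 15.72
tcp_pos: [0.454, 0.261, 0.2446]
ee_rot: [-3.138, 0.575, 2.235]
ft_force: [1.1, 0.2, 0.7]
grip_width: 0.0858
finger_force: 0.0
time: 16.23
tcp_pos: [0.4743, 0.2403, 0.1857]
ee_rot: [3.131, 0.574, 2.23]
ft_force: [-0.9, 0.9, 0.1]
grip_width: 0.0853
finger_force: 0.0
t 16.225 p [0.4743 0.2403 0.1857] q [-0.22  0.47 -0.8   1.97  0.94  1.26 -0.84] F [-0.9  0.9  0.1] w 0.0853 ff 0.0
y ang 38.1 z [ 0.341 -0.423 -0.84 ]
grasp shift [ 0.201 -0.263 -0.552] turn [-0.0022  0.0018 -0.0005]
```

```bash
python3 -m handwheel '[[0.1,-0.13,-0.27,0,0,0,-1],[0.2,-0.26,-0.55,0,0,0,-1],[0.2,-0.26,-0.55,0,0,0,-1],[0.2,-0.26,-0.55,0,0,0,1],[0.2,-0.26,-0.55,0,0,0,1],[0.2,-0.26,-0.55,0,0,0,1],[0.2,-0.26,-0.55,0,0,0,1],[0.2,-0.26,-0.55,0,0,0,1]]'
python3 s.py
python3 -m handwheel '[[-0.07,0.09,0.17,0,0,0,1],[-0.17,0.21,0.42,0,0,0,1],[-0.27,0.34,0.67,0,0,0,1],[-0.38,0.49,0.95,0,0,0,1],[-0.38,0.49,0.95,0,0,0,1]]'
python3 -m handwheel '[[-0.07,0.09,0.4,0,0,0,1],[0,0.12,0.9,0,0,0,1],[0,0.12,1,0,0,0,1]]'
python3 -c "
from s import *
to((.5155,-.0857,.35),82.3,0,0,'blue bay')"
```

```text
time: 17.23
tcp_pos: [0.4935, 0.2139, 0.1294]
ee_rot: [3.134, 0.575, 2.232]
ft_force: [-3.0, 2.7, 5.0]
grip_width: 0.0293
finger_force: 59.8
t 17.225 p [0.4935 0.2139 0.1294] q [-0.21  0.55 -0.75  2.02  1.04  1.17 -0.91] F [-3.   2.7  5. ] w 0.0293 ff 59.78080630302429
y ang 38.1 z [ 0.34  -0.424 -0.839]
time: 17.85
tcp_pos: [0.4549, 0.2649, 0.2256]
ee_rot: [3.13, 0.573, 2.232]
ft_force: [0.0, 0.3, -2.4]
grip_width: 0.0296
finger_force: 59.8
time: 18.23
tcp_pos: [0.4564, 0.2744, 0.3254]
ee_rot: [3.131, 0.574, 2.228]
ft_force: [0.2, -0.1, -2.8]
grip_width: 0.0298
finger_force: 60.1
t 18.225 p [0.4564 0.2744 0.3254] q [-0.21  0.33 -0.87  1.79  0.78  1.46 -0.65] F [ 0.2 -0.1 -2.8] w 0.0298 ff 60.135687589645386
y ang 38.0 z [ 0.34  -0.423 -0.84 ]
blue bay shift [ 0.591 -3.601  0.246] turn [0.0908 0.1639 0.24  ]
```

```bash
python3 -m handwheel '[[0.05,-0.1,0.1,0.015,0.027,0.04,1],[0.1,-0.25,0.2,0.03,0.055,0.08,1],[0.15,-0.4,0.25,0.045,0.082,0.12,1],[0.2,-0.55,0.25,0.06,0.109,0.16,1],[0.25,-0.7,0.25,0.076,0.137,0.2,1],[0.3,-0.9,0.25,0.091,0.164,0.24,1],[0.3,-0.9,0.25,0.091,0.164,0.24,1]]'
python3 -m handwheel '[[0.05,-0.5,0,0,0,0,1],[0.1,-1,0,0,0,0,1],[0.1,-1,0,0,0,0,1]]'
python3 -m handwheel '[[0.1,-0.5,0,0,0,0,1],[0.18,-1,0,0,0,0,1],[0.18,-1,0,0,0,0,1]]'
python3 -m handwheel '[[0,-0.35,0,0,0,0,1],[0,-0.7,0,0,0,0,1],[0,-0.7,0,0,0,0,1]]'
python3 -c "
from s import *
to((.5155,-.0857,.25),82.3,0,0,'blue bay')"
python3 g.py b|tail -2
```

```text
time: 19.1
tcp_pos: [0.4872, 0.1789, 0.3457]
ee_rot: [-3.137, -0.004, 3.001]
ft_force: [-0.2, -0.7, -2.0]
grip_width: 0.0293
finger_force: 59.8
time: 19.48
tcp_pos: [0.4953, 0.0791, 0.3464]
ee_rot: [-3.136, -0.003, 3.001]
ft_force: [0.3, -1.5, -2.0]
grip_width: 0.029
finger_force: 60.4
time: 19.85
tcp_pos: [0.5133, -0.02, 0.3466]
ee_rot: [-3.138, -0.003, 3.003]
ft_force: [0.9, 0.1, -2.6]
grip_width: 0.0293
finger_force: 60.5
time: 20.23
tcp_pos: [0.513, -0.0874, 0.3471]
ee_rot: [-3.139, -0.002, 3.007]
ft_force: [0.1, 0.7, -1.0]
grip_width: 0.0295
finger_force: 60.3
t 20.225 p [ 0.513  -0.0874  0.3471] q [ 0.89  0.26 -0.97  1.72  0.23  1.28  1.31] F [ 0.1  0.7 -1. ] w 0.0295 ff 60.33593416213989
y ang 82.3 z [-0.003 -0.002 -1.   ]
blue bay shift [ 0.025  0.017 -0.971] turn [ 0.0008 -0.0008  0.0002]
side 498 head-tcp mm [ 4.5  1.2 39. ] lo z 0.284 cost 7.334566900781728
top 68 head-tcp mm [ 2.4 10.  41.9] lo z 0.288 cost 4.725778713213273
```

```bash
python3 -m handwheel '[[0.01,0.01,-0.4,0,0,0,1],[0.01,0.01,-0.8,0,0,0,1],[0.01,0.01,-0.97,0,0,0,1],[0.01,0.01,-0.97,0,0,0,1]]'
python3 -c "
from s import *
to((.514,-.086,.127),82.3,0,0,'blue bay')"
python3 -m handwheel '[[0,0,-0.3,0,0,0,1],[0,0,-0.6,0,0,0,1],[0,0,-0.9,0,0,0,1],[0,0,-0.9,0,0,0,1]]'
python3 s.py
```

```text
time: 20.82
tcp_pos: [0.5142, -0.0837, 0.2509]
ee_rot: [-3.14, -0.002, 3.013]
ft_force: [0.1, -0.5, -1.7]
grip_width: 0.0297
finger_force: 60.4
t 20.825 p [ 0.5142 -0.0837  0.2509] q [ 0.83  0.35 -0.94  1.86  0.32  1.09  1.22] F [ 0.1 -0.5 -1.7] w 0.0297 ff 60.43992877006531
y ang 82.6 z [-0.002 -0.001 -1.   ]
blue bay shift [-0.002 -0.023 -1.239] turn [ 0.0004 -0.0006 -0.0017]
time: 21.32
tcp_pos: [0.5144, -0.0847, 0.1612]
ee_rot: [-3.14, -0.002, 3.011]
ft_force: [-0.8, 0.3, -1.5]
grip_width: 0.0293
finger_force: 60.3
t 21.325 p [ 0.5144 -0.0847  0.1612] q [ 0.76  0.46 -0.87  1.95  0.44  0.93  1.11] F [-0.8  0.3 -1.5] w 0.0293 ff 60.32126426696777
y ang 82.5 z [-0.002 -0.002 -1.   ]
```

Foot is well inside the rim. I'll lower the rest, release and lift clear.

```bash
python3 -m handwheel '[[0,0,-0.15,0,0,0,1],[0,0,-0.29,0,0,0,1],[0,0,-0.35,0,0,0,1],[0,0,-0.35,0,0,0,1]]'
python3 -m handwheel '[[0,0,0,0,0,0,-0.3],[0,0,0,0,0,0,-0.3],[0,0,0,0,0,0,-0.3],[0,0,0.3,0,0,0,-0.3],[0,0,0.65,0,0,0,-0.3],[0,0,1,0,0,0,-0.3]]'
python3 -m handwheel '[[-0.3,0.2,0.5,0,0,0,0.3],[-0.6,0.4,1,0,0,0,1],[-0.9,0.8,1,0,0,0,1],[-0.9,0.8,1,0,0,0,1]]'
python3 - <<'E'
from s import *
im=[]
for n in("side","top"):
    p=camera(n);C=cloud(p,np.ones((480,640),bool));v,u=np.nonzero(p["range_z"]>0)
    h,s,_=cv2.cvtColor(p["color"],cv2.COLOR_RGB2HSV)[v,u].T.astype(int)
    B=(C[:,2]>.1)&(C[:,2]<.2)&(C[:,1]<-.05)&(C[:,1]>-.14)
    for c,a,b in(("y",20,35),("b",105,125)):
        q=C[(h>a)&(h<b)&(s>110)&B]
        if len(q)>5:print(n,c,len(q),"lo",np.percentile(q,2,0).round(3),"hi",np.percentile(q,98,0).round(3))
    q=C[(h>60)&(h<95)&(s>80)&(C[:,2]>.15)&(C[:,1]<-.1)]
    if len(q)>5:print("lid",np.percentile(q,2,0).round(3),np.percentile(q,98,0).round(3))
    im.append(p["color"][80:280,280:530,::-1] if n=="side" else p["color"][150:350,330:580,::-1])
cv2.imwrite("pics/c3.png",cv2.resize(np.hstack(im),None,fx=1.6,fy=1.6))
E
```

```text
time: 21.82
tcp_pos: [0.5144, -0.085, 0.126]
ee_rot: [-3.14, -0.001, 3.01]
ft_force: [-0.3, 0.2, -2.1]
grip_width: 0.0295
finger_force: 60.4
time: 22.58
tcp_pos: [0.5144, -0.085, 0.2275]
ee_rot: [-3.139, -0.0, 3.011]
ft_force: [-0.2, -1.0, 0.7]
grip_width: 0.0556
finger_force: 0.0
time: 23.08
tcp_pos: [0.423, -0.002, 0.3271]
ee_rot: [-3.135, 0.002, 3.015]
ft_force: [0.2, -1.7, 0.3]
grip_width: 0.0002
finger_force: 0.0
t 23.075 p [ 0.423  -0.002   0.3271] q [ 0.97  0.04 -1.08  1.94  0.05  1.18  1.32] F [ 0.2 -1.7  0.3] w 0.0002 ff 0.0
y ang 82.8 z [ 0.001 -0.007 -1.   ]
side y 182 lo [ 0.563 -0.106  0.118] hi [ 0.586 -0.077  0.154]
side b 319 lo [ 0.506 -0.097  0.102] hi [ 0.53  -0.067  0.154]
lid [ 0.491 -0.228  0.169] [ 0.595 -0.151  0.283]
top y 241 lo [ 0.56  -0.108  0.105] hi [ 0.583 -0.08   0.155]
lid [ 0.47  -0.229  0.169] [ 0.592 -0.159  0.284]
```

View pics/c3.png

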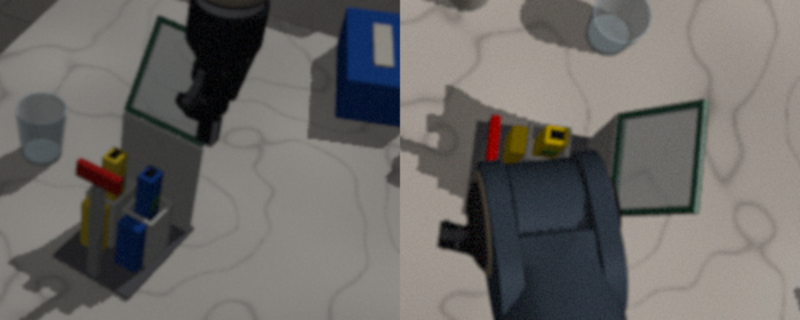

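Both testers stand in their own bays with head tops at z = 0.154. In the picture blue is at (150,190), yellow at (115,165), and the lid is still open. Next I'll go high over to behind the lid.

```bash
python3 -m handwheel '[[0.2,-0.15,0.35,0,0,0,1],[0.4,-0.35,0.75,0,0,0,1],[0.6,-0.75,0.75,0,0,0,1],[0.6,-0.75,0.75,0,0,0,1]]'
python3 -m handwheel '[[0.2,-0.5,0,0,0,0,1],[0.4,-1,0,0,0,0,1],[0.4,-1,0,0,0,0,1]]'
python3 -m handwheel '[[0,-0.4,0,0,0,0,1],[0,-0.85,0,0,0,0,1],[0,-0.85,0,0,0,0,1]]'
python3 -c "
from s import *
to((.522,-.260,.281),82.3,0,0,'behind')"
```

```text
time: 23.68
tcp_pos: [0.4859, -0.0855, 0.4]
ee_rot: [3.141, -0.002, 3.003]
ft_force: [-0.2, -0.9, 0.5]
grip_width: 0.0
finger_force: 0.0
time: 24.05
tcp_pos: [0.5248, -0.1858, 0.3987]
ee_rot: [3.141, -0.004, 3.002]
ft_force: [-0.4, 0.5, 0.3]
grip_width: -0.0005
finger_force: 0.0
time: 24.42
tcp_pos: [0.5235, -0.2692, 0.3995]
ee_rot: [-3.14, -0.003, 3.004]
ft_force: [1.4, 0.4, -0.6]
grip_width: -0.0
finger_force: 0.0
t 24.425 p [ 0.5235 -0.2692  0.3995] q [ 1.08  0.36 -0.92  1.49  0.29  1.43  1.58] F [ 1.4  0.4 -0.6] w -0.0 ff 0.0
y ang 82.1 z [-0.003 -0.001 -1.   ]
behind shift [-0.015  0.092 -1.185] turn [ 0.0003 -0.0009  0.0011]
```

```bash
python3 -m handwheel '[[0,0,-0.5,0,0,0,1],[0,0,-1,0,0,0,1],[0,0,-1,0,0,0,1]]'
python3 -m handwheel '[[0,0,-0.18,0,0,0,1],[0.03,0.25,-0.18,0,0,0,1],[0.06,0.45,-0.18,0,0,0,1],[0.09,0.65,-0.18,0,0,0,1],[0.11,0.82,-0.18,0,0,0,1],[0.13,0.99,-0.18,0,0,0,1],[0.13,0.99,-0.18,0,0,0,1]]'
python3 s.py
```

```text
time: 24.8
tcp_pos: [0.5222, -0.2634, 0.2977]
ee_rot: [3.141, -0.008, 3.012]
ft_force: [-1.1, -0.8, 0.9]
grip_width: 0.0002
finger_force: 0.0
time: 25.68
tcp_pos: [0.5375, -0.1634, 0.2833]
ee_rot: [-3.141, -0.001, 3.014]
ft_force: [0.1, -0.0, -0.0]
grip_width: -0.0001
finger_force: 0.0
t 25.675 p [ 0.5375 -0.1634  0.2833] q [ 0.93  0.4  -0.92  1.73  0.34  1.19  1.35] F [ 0.1 -0.  -0. ] w -0.0001 ff 0.0
y ang 82.7 z [-0.001 -0.001 -1.   ]
```

```bash
cat > l.py <<'E'
from s import *
for n in("side","top"):
    p=camera(n);C=cloud(p,np.ones((480,640),bool));v,u=np.nonzero(p["range_z"]>0)
    h,s,_=cv2.cvtColor(p["color"],cv2.COLOR_RGB2HSV)[v,u].T.astype(int)
    q=C[(h>60)&(h<95)&(s>70)&(C[:,2]>.12)&(C[:,1]<.0)&(C[:,0]>.4)&(C[:,0]<.66)]
    d=q[:,:2]-[.545,-.0897];X=d@[-.134,-.991];print(n,len(q))
    if len(q)>9:
        a=np.arctan2(q[:,2]-.165,.07-X);r=np.hypot(q[:,2]-.165,.07-X);print("angle",np.median(a[r>.06]).round(3),"n",sum(r>.06),"rmax",r.max().round(3),"zmax",q[:,2].max().round(3))
E
python3 l.py
```

```text
t 25.675 p [ 0.5375 -0.1634  0.2833] q [ 0.93  0.4  -0.92  1.73  0.34  1.19  1.35] F [ 0.1 -0.  -0. ] w -0.0001 ff 0.0
y ang 82.7 z [-0.001 -0.001 -1.   ]
side 665
angle 1.425 n 519 rmax 0.366 zmax 0.53
top 656
angle 1.493 n 638 rmax 0.501 zmax 0.665
```

```bash
python3 -m handwheel '[[0.03,0.2,0,0,0,0,1],[0.05,0.37,0,0,0,0,1],[0.07,0.53,0,0,0,0,1],[0.08,0.62,-0.17,0,0,0,1],[0.1,0.72,-0.34,0,0,0,1],[0.1,0.76,-0.5,0,0,0,1],[0.1,0.78,-0.65,0,0,0,1],[0.1,0.78,-0.8,0,0,0,1],[0.1,0.78,-0.8,0,0,0,1]]'
python3 l.py
```

```text
time: 26.9
tcp_pos: [0.5465, -0.0886, 0.2016]
ee_rot: [-3.139, -0.003, 3.01]
ft_force: [-0.7, -0.5, 0.9]
grip_width: 0.0001
finger_force: 0.0
t 26.9 p [ 0.5465 -0.0886  0.2016] q [ 0.76  0.47 -0.89  1.84  0.42  1.04  1.14] F [-0.7 -0.5  0.9] w 0.0001 ff 0.0
y ang 82.5 z [-0.004 -0.002 -1.   ]
side 796
angle 1.01 n 691 rmax 0.41 zmax 0.572
top 909
angle 0.214 n 736 rmax 0.458 zmax 0.623
```

```bash
python3 -m handwheel '[[0,0.1,-0.06,0,0,0,1],[0.01,0.2,-0.1,0,0,0,1],[0.01,0.2,-0.14,0,0,0,1],[0.01,0.2,-0.14,0,0,0,1]]'
python3 -m handwheel '[[0,0,-0.02,0,0,0,1],[0,0,-0.02,0,0,0,1]]'
python3 l.py
```

```text
time: 27.5
tcp_pos: [0.5483, -0.0677, 0.189]
ee_rot: [-3.139, -0.001, 3.011]
ft_force: [-0.3, -0.4, 0.4]
grip_width: -0.0003
finger_force: 0.0
time: 27.75
tcp_pos: [0.5485, -0.0682, 0.1872]
ee_rot: [-3.139, -0.0, 3.01]
ft_force: [0.5, -0.5, 0.3]
grip_width: -0.0002
finger_force: 0.0
t 27.75 p [ 0.5485 -0.0682  0.1872] q [ 0.72  0.48 -0.88  1.86  0.44  1.01  1.09] F [ 0.5 -0.5  0.3] w -0.0002 ff 0.0
y ang 82.5 z [-0.001 -0.002 -1.   ]
side 753
angle 0.918 n 636 rmax 0.415 zmax 0.575
top 749
angle 0.064 n 630 rmax 0.447 zmax 0.612
```

```bash
python3 -m handwheel '[[0,0,-0.02,0,0,0,1],[0,0,-0.04,0,0,0,1],[0,0,-0.04,0,0,0,1]]'
python3 -m handwheel '[[0,0,-0.02,0,0,0,1],[0,0,-0.02,0,0,0,1]]'
python3 l.py
```

```text
time: 28.22
tcp_pos: [0.5486, -0.0683, 0.1868]
ee_rot: [-3.136, 0.0, 3.01]
ft_force: [-8.8, -1.5, 23.9]
grip_width: 0.0001
finger_force: 11.8
time: 28.48
tcp_pos: [0.5487, -0.0682, 0.1867]
ee_rot: [-3.134, 0.0, 3.01]
ft_force: [-14.2, -2.3, 35.9]
grip_width: 0.0
finger_force: 17.9
t 28.475 p [ 0.5487 -0.0682  0.1867] q [ 0.71  0.48 -0.88  1.86  0.45  1.01  1.08] F [-14.2  -2.3  35.9] w 0.0 ff 17.872030204162
y ang 82.4 z [-0.001 -0.007 -1.   ]
side 765
angle 0.877 n 654 rmax 0.406 zmax 0.565
top 707
angle 0.058 n 592 rmax 0.443 zmax 0.606
```

Solid contact at 36 N with no further motion, and the top view gives an angle of about 0 (0.058 includes the plate's thickness), so the lid is shut. Now the turnbutton.

```bash
python3 -m handwheel '[[0,0,0.3,0,0,0,1],[0,0,0.65,0,0,0,0],[0.06,0.3,0.65,0,0,0.003,0],[0.06,0.55,0.65,0,0,0.003,0],[0.06,0.55,0.65,0,0,0.003,0],[0.06,0.55,0.65,0,0,0.003,0]]'
python3 - <<'E'
from s import *
to((.555,-.0128,.197),83,0,0,"latch")
for n in("side","top"):
    p=camera(n);C=cloud(p,np.ones((480,640),bool));v,u=np.nonzero(p["range_z"]>0)
    h,s,_=cv2.cvtColor(p["color"],cv2.COLOR_RGB2HSV)[v,u].T.astype(int)
    q=C[((h<8)|(h>172))&(s>130)&(C[:,2]>.165)&(C[:,2]<.21)&(abs(C[:,0]-.55)<.06)&(abs(C[:,1]+.01)<.06)]
    if len(q)>5: print(n,len(q),np.percentile(q,2,0).round(3),np.percentile(q,98,0).round(3))
    g=C[(h>60)&(h<95)&(s>70)&(abs(C[:,0]-.54)<.09)&(C[:,1]<0)&(C[:,1]>-.17)&(C[:,2]<.26)&(C[:,2]>.1)];print("lid z",len(g),np.percentile(g[:,2],[5,50,95]).round(4))
    cv2.imwrite(f"pics/{n}4.png",p["color"][:,:,::-1])
E
```

```text
time: 29.32
tcp_pos: [0.5545, -0.0142, 0.2461]
ee_rot: [-3.139, -0.001, 3.019]
ft_force: [0.5, 0.4, 0.2]
grip_width: 0.0422
finger_force: 0.0
t 29.325 p [ 0.5545 -0.0142  0.2461] q [ 0.66  0.43 -0.93  1.79  0.38  1.12  1.05] F [0.5 0.4 0.2] w 0.0422 ff 0.0
y ang 83.0 z [-0.001 -0.003 -1.   ]
latch shift [ 0.005  0.014 -0.491] turn [ 0.0009 -0.0003  0.0002]
side 315 [ 0.527 -0.018  0.176] [ 0.586 -0.003  0.198]
lid z 351 [0.1389 0.1689 0.1717]
top 122 [ 0.523 -0.018  0.177] [ 0.552 -0.005  0.199]
lid z 274 [0.1638 0.1682 0.1718]
```

```bash
python3 -m handwheel '[[0.01,0.01,-0.25,0,0,0,0],[0.01,0.01,-0.48,0,0,0,0],[0.01,0.01,-0.48,0,0,0,0],[0.01,0.01,-0.48,0,0,0,1],[0.01,0.01,-0.48,0,0,0,1],[0.01,0.01,-0.48,0,0,0,1],[0.01,0.01,-0.48,0,0,0,1]]'
python3 s.py
```

```text
time: 30.3
tcp_pos: [0.5559, -0.0146, 0.1996]
ee_rot: [-3.135, 0.001, 3.018]
ft_force: [-1.9, -4.6, 4.0]
grip_width: 0.0102
finger_force: 60.5
t 30.3 p [ 0.5559 -0.0146  0.1996] q [ 0.63  0.48 -0.9   1.84  0.44  1.04  1.  ] F [-1.9 -4.6  4. ] w 0.0102 ff 60.47693610191345
y ang 82.9 z [ 0.    -0.006 -1.   ]
```

```bash
python3 -m handwheel '[[0,0,0,0,0,-0.05,1],[0,0,0,0,0,-0.1,1],[0,0,0,0,0,-0.15,1],[0,0,0,0,0,-0.2,1],[0,0,0,0,0,-0.25,1],[0,0,0,0,0,-0.3,1],[0,0,0,0,0,-0.35,1],[0,0,0,0,0,-0.4,1],[0,0,0,0,0,-0.45,1],[0,0,0,0,0,-0.5,1],[0,0,0,0,0,-0.5,1],[0,0,0,0,0,-0.5,1]]'
python3 s.py
```

```text
time: 31.8
tcp_pos: [0.5562, -0.0144, 0.1996]
ee_rot: [3.141, 0.003, 1.45]
ft_force: [-0.6, -5.6, 2.4]
grip_width: 0.0103
finger_force: 60.4
t 31.8 p [ 0.5562 -0.0144  0.1996] q [ 0.37  0.38 -0.54  1.85  0.24  0.97 -0.39] F [-0.6 -5.6  2.4] w 0.0103 ff 60.38952112197876
y ang -6.9 z [-0.    -0.003 -1.   ]
```

Now release, lift straight up, move away and look.

```bash
python3 -m handwheel '[[0,0,0,0,0,0,0.2],[0,0,0,0,0,0,0.2],[0,0,0,0,0,0,0.2],[0,0,0.3,0,0,0,0],[0,0,0.65,0,0,0,0],[0,0,1,0,0,0,0]]'
python3 -m handwheel '[[0,0.3,0.4,0,0,0,0],[0,0.65,0.8,0,0,0,0],[0,1,1,0,0,0,0]]'
python3 -m handwheel '[[0,0.5,0,0,0,0,0],[0,1,0,0,0,0,0],[0,1,0,0,0,0,0]]'
python3 - <<'E'
from s import *
im=[]
for n in("side","top"):
    p=camera(n);C=cloud(p,np.ones((480,640),bool));v,u=np.nonzero(p["range_z"]>0)
    h,s,_=cv2.cvtColor(p["color"],cv2.COLOR_RGB2HSV)[v,u].T.astype(int)
    q=C[((h<8)|(h>172))&(s>130)&(C[:,2]>.165)&(C[:,2]<.21)&(abs(C[:,0]-.55)<.06)&(abs(C[:,1]+.01)<.06)]
    if len(q)>5:
        q=q[q[:,2]>.19];print(n,len(q),cv2.minAreaRect((q[:,:2]*1000).astype(np.float32)))
    g=C[(h>60)&(h<95)&(s>70)&(abs(C[:,0]-.54)<.09)&(C[:,1]<0)&(C[:,1]>-.17)&(C[:,2]<.26)&(C[:,2]>.15)];print("lid z",len(g),np.percentile(g[:,2],[5,50,95]).round(4))
    im.append(p["color"][80:330,240:490,::-1] if n=="side" else p["color"][100:350,280:530,::-1])
cv2.imwrite("pics/c5.png",cv2.resize(np.hstack(im),None,fx=1.6,fy=1.6))
E
```

```text
time: 32.55
tcp_pos: [0.5554, -0.0115, 0.2993]
ee_rot: [-3.139, -0.001, 1.45]
ft_force: [0.8, 0.1, -0.9]
grip_width: 0.0426
finger_force: 0.0
time: 32.92
tcp_pos: [0.5559, 0.0898, 0.401]
ee_rot: [3.14, -0.002, 1.45]
ft_force: [0.5, 0.3, -0.5]
grip_width: 0.0427
finger_force: 0.0
time: 33.3
tcp_pos: [0.5537, 0.1936, 0.3984]
ee_rot: [-3.138, -0.003, 1.459]
ft_force: [-0.0, -0.3, -0.0]
grip_width: 0.0424
finger_force: 0.0
t 33.3 p [0.5537 0.1936 0.3984] q [ 0.1   0.3  -0.67  1.51  0.18  1.4  -0.68] F [-0.  -0.3 -0. ] w 0.0424 ff 0.0
y ang -6.4 z [-0.003  0.004 -1.   ]
side 155 ((556.9517211914062, -12.200023651123047), (64.72445678710938, 12.92061996459961), 82.53673553466797)
lid z 445 [0.1662 0.1693 0.1716]
top 228 ((554.4346923828125, -14.219844818115234), (62.80535888671875, 13.161077499389648), 82.77979278564453)
lid z 765 [0.1651 0.1684 0.1717]
```

View pics/c5.png

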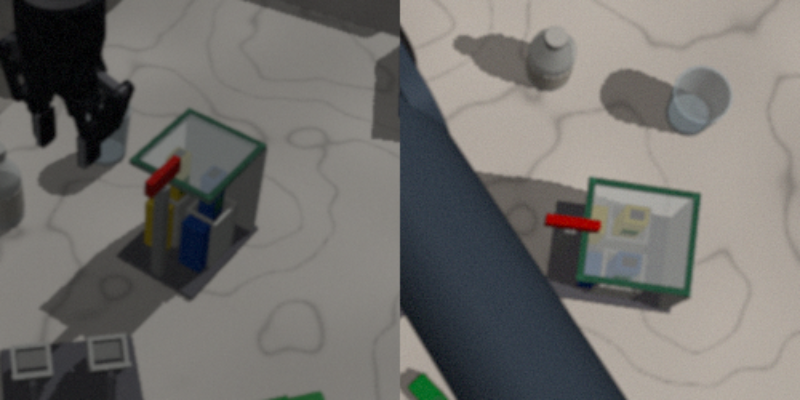

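The lid is shut over both testers, with its level frame at z of about 0.169. The red bar at (573,223) lies across its edge, a quarter turn at 82.7°. The stand is empty, and the bottle and beaker are in place.

```bash
python3 -c "
from rig import manip
print(manip.sign_off())"
```

```text
the job is handed in; nothing more can be done
None
```

The job is handed in after about 33 s of robot time: both testers stand in the bays of their own colour, the lid is shut over them, and the turnbutton lies across its edge.

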